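Find the port line on a tube with the vee-foot angle gauge

TASK

A colleague needs the line for a new port on the clamped steel tube. Pick the angle gauge up by its white stem and stand it upright astride the tube on the blue tape band, then rock it round the tube, with both legs of its vee foot on the tube, until the swinging needle settles on the red mark of its dial. Finish holding it there, still gripped and resting on the tube, so that the colleague can mark the spot; do not let the gauge fall over, and leave the other things on the bench where they are.

Things in the scene. Friction and masses are not known exactly. Their poses are not given: they have to be found in the camera images.
- gauge: Angle gauge, 0.4 kg, loose, 82 wide (y) x 154 tall x 40 mm deep. Origin: centre of its underside, level with its foot's tips; z up, x = axis of dial and vee groove; the dial faces -x (to the robot at the start). Aluminium foot: upside-down 120 degree vee, tips at y = +-30 mm z = 0, apex z = 17 mm. Round housing centred at z = 70 mm. White stem 24 (y) x 22 (x) mm from z = 111 to 154 mm.
- grip (a point): Middle of the gauge's grip stem, on its centre line, 136 mm above the gauge's origin; grasp it from above across own y (24 mm wide). Axes as the gauge's.
- vee_axis (a point): Point fixed to the gauge, 17.3 mm below its origin on own z: when both legs of the foot lie on the tube this point lies on the tube's axis. Axes as the gauge's.
- tube_fixture: Fixed bench fixture: aluminium base plate 230 x 104 x 12 mm with two grey saddle blocks with straps (20 mm thick, at x = +-80 mm, up to 109 mm high) that hold a steel tube. Origin: centre of its underside, on the bench; own x along the tube, roughly away from the robot (yaw varies).
- tube_mid (a point): Middle of the tube, on its axis, 75 mm above the bench; own x along the axis, z up. The tube is 60 mm in diameter, 224 mm long over its end flanges (77 mm across), fixed, and cannot turn. The blue tape band reaches 33 mm, bare tube 70 mm, either side of this point along x.
- mark_ring (a joint): Angle of the dial ring about the gauge's own +x, rad: 0 has the red mark at the dial's top (towards the stem); positive moves it towards the gauge's -y side. The ring is locked where the colleague set it (0.22 to 0.48, different each time) and does not turn in handling.
- needle (a joint): Angle of the needle about the gauge's own +x, rad, zero and sense as mark_ring. A free weighted pendulum that comes to rest pointing straight up, so it reads minus the gauge's lean about own +x (top leaning towards own +y reads positive); swings at about 3.5 Hz, settles in 1 to 2 s.
- needle_tip (a point): Tip of the black needle on the white dial, 28 mm from the dial centre. Axes: z from the dial centre to the tip, x as the gauge's.
- red_mark (a point): Inner end of the red mark on the dial ring, 29 mm from the dial centre; the mark is 4 mm wide (about 3.5 degrees either side of its middle) and reaches from there out over the ring's rim. Axes: z from the dial centre to the mark, x as the gauge's.
- marker: Black permanent marker, bystander, loose, lying, 17 x 136 x 18 mm; origin under its centre, length along own y.
- funnel: Blue plastic funnel, bystander, loose, standing on its mouth, 69 mm across, 79 mm high; origin under its centre.
- lab_timer: White lab timer, bystander, loose, 70 x 62 x 18 mm; origin under its centre.
- stopper_white: White rubber stopper, bystander, loose, 34 mm across, 26 mm high; origin under its centre.
- flask: Conical glass flask, bystander, loose, 67 mm across, 114 mm high; origin under its centre.
Things that resemble listed ones, but are neither listed nor needed, are in the scene too. There is more than one size of the gauge; the job needs the middle-sized.

How it is judged:
By the outcome, as a careful person would: the job done as asked, in the order asked, and still so for the second after the job is handed in, while the arm keeps its last pose, push and grip.
It also fails if it takes over 45 s, if anything falls off the work surface, if the arm or the gripper's body presses on something with over 40 N, if the wrist force passes 120 N, or if a joint passes its speed limit or range.

ROBOT

A 6-joint arm with a two-finger parallel gripper is mounted at the origin on a cart in front of the work surface, level with it; the furniture and walls round the work are solid. World frame = base frame: x ahead of the robot, y to its left, z up, the work surface at z = 0. Lengths are in mm, angles in rad, forces in N, time in s.
With the tool pointing down it reaches from about 400 to 925 mm from the base axis. Payload 12.5 kg.
Tool frame: the origin (TCP) lies where the fingers leave the gripper's body, on its centre line; the fingertips stand 78 mm ahead of it and the grasp point (between the pads) lies 59 mm ahead of it (env.tip_extent is the distance from the TCP to the fingertips, in mm); z points along the fingers, y is the direction in which the jaws open and shut (so a half turn about z gives the same grasp; the last joint's range is limited). The gripper opens to 95 mm and grips with 3 to 60 N. Pads are 20 mm wide; open, the fingers measure 119 mm over their backs; the gripper's body (75 mm by 180 mm) begins 59 mm behind the grasp point.
Start: joints at [-1.258, 0.491, 1.559, -0, 1.092, -0.106], TCP at [254.187, -570.988, 292.261] pointing down, gripper open.
Joint ranges: [-3.1, 3.1], [-0.84, 2.19], [0.05, 2.79], [-1.13, 4.28], [0.06, 2.93], [-2.69, 2.69]. Speed limits (rad/s): [2.22, 2.22, 2.79, 3.14, 3.14, 3.14].

INTERFACE

Orientations are given as [roll, pitch, yaw] about the fixed x, y, z axes, in that order (R = Rz(yaw) Ry(pitch) Rx(roll)).
In Python, from cell import env gives the robot as it stands. The module is installed in compiled form; this text tells all that it offers.
- The arm moves only by the tool play_rows, never from a script. Its argument "targets" is a list of rows, each an object with "linear": the shift along the tool's x, y, z in mm, a list of three; "turn": the turn about the tool's z in rad. A call has 1 to 20 rows; each row is the pose to reach, as a shift and turn from the pose commanded when the call began, along the tool's axes at that moment; what a row does not reach only later rows make up. A row lasts 1/8 s, in which the tool goes at most 62.5 mm and 10.7 degrees, less where a joint would pass 70% of its speed; a pose out of reach is approached as far as the arm can. A call with a gripper value outside its range is refused whole. "hand" is the finger opening in mm, from 0 to 95.1, set as the call begins (left out, the last holds). The fingers move at their own pace and stop on an object; the grip force is fixed at half the most. Time passes only in rows, so rows that repeat a pose let the fingers close. It gives the time, the measured TCP pose, the force and the opening at its end, in the units of the state.
- env.state(): the state, without advancing time (a new reading comes with each control period).
- env.read_camera(name): name is "scene" or "top" or "wrist"; returns (picture, depth): 420x560x3 uint8, red, green, blue; 420x560 float32, mm along the optical axis (not along the pixel's ray), 0 where there is no reading.
- env.camera_params(name): a dict with "fx", "fy", "cx", "cy" (pixels), "k1" (the pictures are not rectified: a ray, as slopes to the right and down, at radius r is drawn at 1 + k1 r^2 times it, then the intrinsics apply), "R" (3x3) and "t" (3): a world point X has camera coordinates R X + t. Camera axes: x right, y down, z forward; pixel columns grow to the right and rows downward; lengths in mm; the calibration is good to about 2 mm. A picture is of the moment at which its call begins: read the wrist's pose just before it. camera_params takes no time and is no camera call; for the wrist camera it gives the pose at the moment of the call.
- env.job_done(): hands the job in, once; it reports no verdict.
The state is a dict: "t": time; "joints": joint angles; "qvel": joint speeds; "tau": joint torques, N m; "eef_pos": TCP position; "tcp_rot": TCP orientation; "ft_force": force on the tool from outside, world axes, zero at the start; "moment": the same for the moment, N m; "opening": opening from 0.0 (shut) to 1.0 (fully open).
Only numpy, scipy, OpenCV 4.12 (cv2) and the standard library are available. Lean on these libraries where they do the work, as an engineer would, in place of code of your own. Each camera call takes 0.05 s, during which the arm holds its last target.

## Working session

There is one attempt and no reset: what is moved stays moved. The work goes in short steps, Python scripts to look and compute and a tool call to move; the robot and the scene stay as the last step left them, time stands still between calls to the robot, and variables do not carry over. Pictures are saved under pics/ and viewed, and the job is handed in when it is done.

Besides the shell and the picture viewer there is one more tool, called in YAML: its name, and indented under it one key for each argument. play_rows: Moves the arm, as the interface text tells. Its arguments: {"type":"object","properties":{"targets":{"type":"array","items":{"type":"object","properties":{"linear":{"type":"array","items":{"type":"number"}},"turn":{"type":"number"}}}},"hand":{"type":"number"}},"required":["targets"]}

```bash
mkdir -p pics; cat > h.py <<'E'
import numpy as np, cv2
from cell import env
def save(n,im): cv2.imwrite(f'pics/{n}.png',cv2.cvtColor(im,cv2.COLOR_RGB2BGR))
def shot(name,fn):
    p=env.camera_params(name); im,d=env.read_camera(name); save(fn,im)
    np.savez(f'{fn}.npz',im=im,d=d,**{k:np.array(v) for k,v in p.items()})
    return im,d,p
def load(fn):
    z=np.load(f'{fn}.npz'); return z['im'],z['d'],{k:z[k] for k in z.files if k not in('im','d')}
def ray(p,u,v):
    K=np.array([[p['fx'],0,p['cx']],[0,p['fy'],p['cy']],[0,0,1]],float)
    q=cv2.undistortPoints(np.array([[[u,v]]],float),K,np.array([float(p['k1']),0,0,0]))[0,0]
    return np.array([q[0],q[1],1.])
def pt(p,d,u,v):
    R=np.array(p['R']);t=np.array(p['t']);z=d[int(round(v)),int(round(u))]
    return R.T@(ray(p,u,v)*z-t)
def plane(p,u,v,h):
    R=np.array(p['R']);t=np.array(p['t']);c=-R.T@t; r=R.T@ray(p,u,v)
    return c+r*(h-c[2])/r[2]
def cloud(p,d):
    H,W=d.shape;u,v=np.meshgrid(np.arange(W),np.arange(H))
    K=np.array([[p['fx'],0,p['cx']],[0,p['fy'],p['cy']],[0,0,1]],float)
    q=cv2.undistortPoints(np.stack([u,v],-1).reshape(-1,1,2).astype(float),K,np.array([float(p['k1']),0,0,0])).reshape(H,W,2)
    X=np.dstack([q,np.ones((H,W))])*d[...,None]
    return (X-np.array(p['t']))@np.array(p['R'])
def proj(p,X):
    c=np.array(p['R'])@np.array(X,float)+np.array(p['t']);s=c[:2]/c[2];s=s*(1+float(p['k1'])*(s@s))
    return np.array([p['fx']*s[0]+p['cx'],p['fy']*s[1]+p['cy']])
E
python3 - <<'E'
from h import *
for n in('scene','top','wrist'):
    im,d,p=shot(n,n+'0'); print(n,p)
print(env.state(),env.tip_extent)
E
```

```text
scene {'fx': 480.0111230072193, 'fy': 480.0111230072193, 'cx': 278.77670112795164, 'cy': 211.8663247541742, 'k1': -0.14519588156571883, 'R': array([[ 0.56648659, -0.82366818,  0.02576184],
       [-0.36159685, -0.27654041, -0.89037808],
       [ 0.74050028,  0.49507184, -0.45449225]]), 't': array([-337.55481951,  311.67977662, 1310.51226112])}
top {'fx': 418.0788750087738, 'fy': 418.0788750087738, 'cx': 280.9215584277893, 'cy': 210.3736294650796, 'k1': -0.017471008933423734, 'R': array([[ 0.03071972, -0.9993365 ,  0.01956656],
       [-0.97996788, -0.03396657, -0.1962377 ],
       [ 0.1967721 , -0.01314623, -0.98036112]]), 't': array([ -53.50832891,  593.41463291, 1134.63369801])}
wrist {'fx': 374.7326290237974, 'fy': 374.7326290237974, 'cx': 280.6370730374825, 'cy': 210.11856839689924, 'k1': -0.041688638296170866, 'R': array([[ 0.40713098, -0.9133692 , -0.00103051],
       [-0.87800117, -0.39167624,  0.27514301],
       [-0.25171077, -0.11111446, -0.96140276]]), 't': array([-624.24333864,  -30.96764939,  391.64497856])}
{'t': 0.15, 'joints': array([-1.25759314e+00,  4.91384928e-01,  1.55932319e+00,  4.78175888e-06,
        1.09169316e+00, -1.05577591e-01]), 'qvel': array([-0.00058519, -0.00144584, -0.00224604, -0.00213068, -0.0012322 ,
       -0.00018545]), 'tau': array([ 2.78862644e-04, -6.12895703e+01, -2.58279330e+01,  6.92318520e-02,
        4.73529333e-02, -8.98233884e-05]), 'eef_pos': array([ 254.1514494 , -570.86083646,  291.81370306]), 'tcp_rot': array([-3.14078899e+00, -8.94313370e-05,  4.18778536e-01]), 'ft_force': array([-0.31529492,  0.11660895, -0.90731218]), 'moment': array([ 0.01833944, -0.00223167, -0.01555337]), 'opening': 0.9972623893882083} 77.60000000000001
```

```bash
ls .
```

```text
h.py
pics
scene0.npz
top0.npz
wrist0.npz
```

View pics/scene0.png

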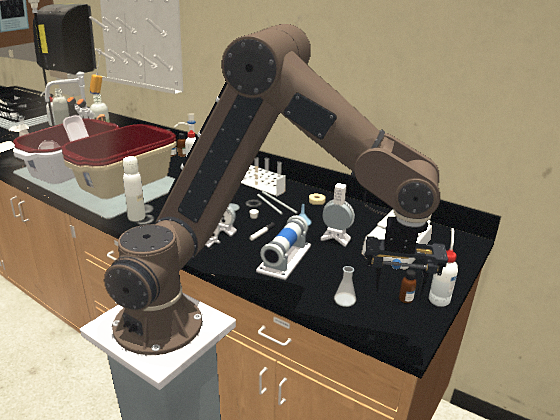

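View pics/top0.png

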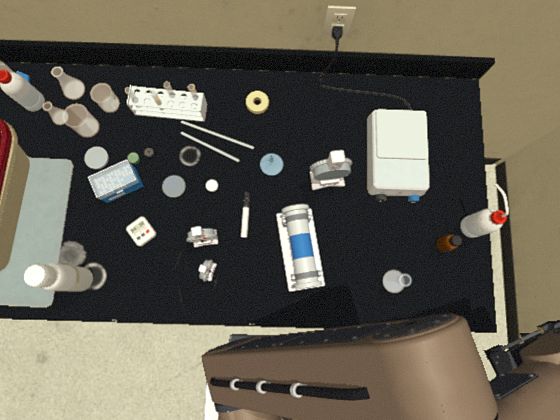

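View pics/wrist0.png

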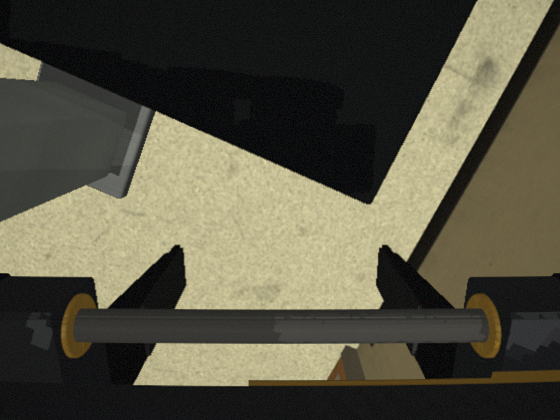

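In the top picture there are three gauge-like things: at (335,168) large, (202,236) medium and (207,270) small. The tube is at (301,245). I'll enlarge the view and measure sizes.

```bash
python3 - <<'E'
from h import *
im,d,p=load('top0')
a=cv2.resize(im[200:300,170:340],None,fx=4.5,fy=4.5,interpolation=cv2.INTER_CUBIC); save('crop1',a)
C=cloud(p,d)
def clus(u0,u1,v0,v1,h=8):
    P=C[v0:v1,u0:u1].reshape(-1,3);dd=d[v0:v1,u0:u1].ravel();P=P[(dd>0)&(P[:,2]>h)]
    print(len(P),P.min(0).round(),P.max(0).round()); return P
for b in[(305,355,145,195),(180,222,222,250),(193,220,257,285),(275,328,200,295)]:
    P=clus(*b); top=P[P[:,2]>P[:,2].max()-6]; print(' top',top.mean(0).round(1))
P=clus(275,328,200,295,85); 
P=P[P[:,2]<107]
im,d,p=load('scene0')
save('crop2',cv2.resize(im[170:290,190:370],None,fx=4.4,fy=4.4,interpolation=cv2.INTER_CUBIC))
E
```

```text
1086 [ 674. -225.    8.] [ 734. -111.  221.]
 top [ 709.2 -170.3  217.1]
421 [490. 146.   8.] [536. 223. 157.]
 top [514.6 186.4 153.4]
220 [389. 154.   8.] [448. 184. 117.]
 top [420.4 169.9 113.1]
2682 [ 370. -163.    8.] [612. -20. 116.]
 top [505.3 -90.1 111.9]
1734 [ 378. -148.   85.] [606. -37. 116.]
```

View pics/crop1.png

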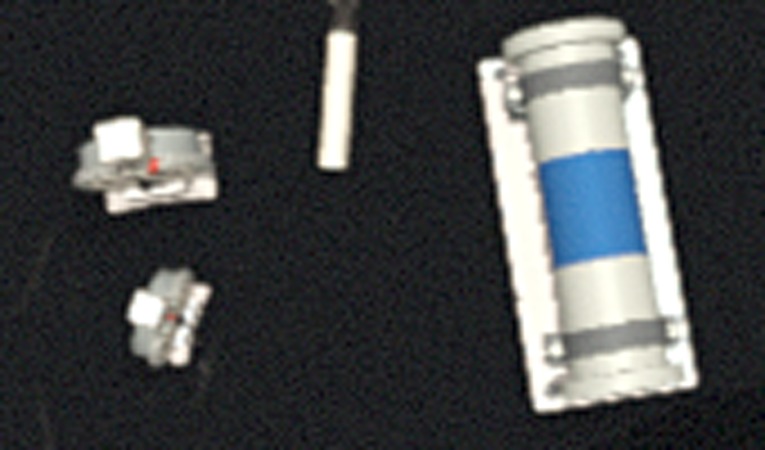

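View pics/crop2.png

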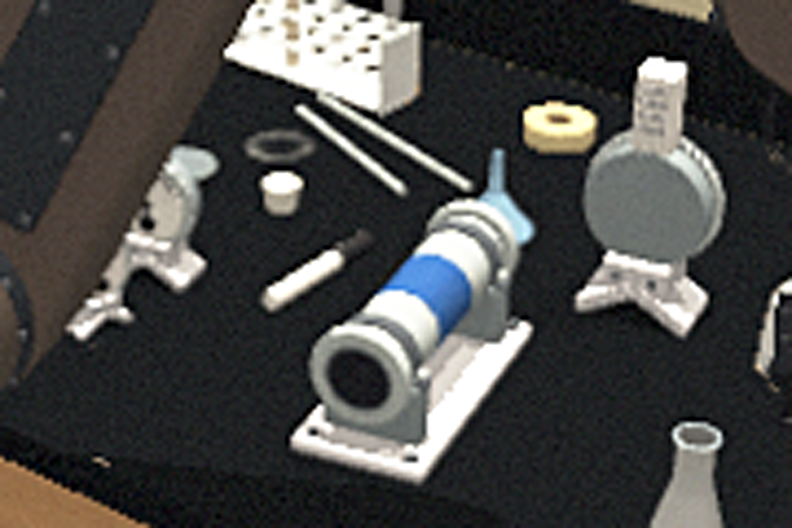

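Heights are 217, 154 and 114 mm. So the job's gauge is the 154 mm one at top px (202,236), crop (150,165), with the dial facing the robot. Next I'll fit the tube and gauge yaws.

```bash
cat > fit.py <<'E'
from h import *
from scipy.optimize import least_squares
def fit_tube(P,r=30.,x0=(500,-90,75,0.15,0)):
    # params: y0,z0 at mid, yaw, pitch
    c=P.mean(0)
    def f(q):
        yaw,pit=q[2],q[3]
        a=np.array([np.cos(yaw)*np.cos(pit),np.sin(yaw)*np.cos(pit),np.sin(pit)])
        o=np.array([c[0],q[0],q[1]]); w=P-o; w=w-np.outer(w@a,a)
        return np.linalg.norm(w,axis=1)-r
    s=least_squares(f,[c[1],75,x0[3],0],loss='soft_l1',f_scale=1)
    return np.array([c[0],s.x[0],s.x[1]]),s.x[2],s.x[3],np.abs(s.fun).mean()
E
python3 - <<'E'
from fit import *
im,d,p=load('top0'); C=cloud(p,d)
sub=np.zeros(d.shape,bool); sub[215:280,280:325]=1
blue=(im[...,2].astype(int)-im[...,0]>60)&sub
print('blue',blue.sum(),C[blue].mean(0).round(1))
P=C[blue]; P=P[P[:,2]>80]
o,yaw,pit,e=fit_tube(P); print(o.round(1),yaw,pit,e)
# tube all bare
m=sub&(C[...,2]>80)&(C[...,2]<107)
P=C[m]; a=np.array([np.cos(yaw),np.sin(yaw),0]); s=(P-C[blue].mean(0))@a; P=P[np.abs(s)<60]
o,yaw,pit,e=fit_tube(P); print(o.round(1),yaw,pit,e)
s=(C[blue]-o)@np.array([np.cos(yaw),np.sin(yaw),0]); print('band along',np.percentile(s,[1,50,99]))
# base plate
m=np.zeros(d.shape,bool); m[195:300,270:335]=1; m&=(np.abs(C[...,2]-12)<5)&(im.min(2)>120)
print('plate',cv2.minAreaRect(C[m][:,:2].astype(np.float32)))
# gauge
g=np.zeros(d.shape,bool); g[222:250,180:222]=1
st=g&(C[...,2]>145); print('stem',st.sum(),cv2.minAreaRect(C[st][:,:2].astype(np.float32)),C[st].mean(0))
hs=g&(C[...,2]>30)&(C[...,2]<110); Q=C[hs]; print('hous',len(Q),cv2.minAreaRect(Q[:,:2].astype(np.float32)))
rd=g&(im[...,0].astype(int)-im[...,1]>60); print('red',np.argwhere(rd)[:,::-1].tolist(),C[rd].round(1))
E
```

```text
blue 466 [490.5 -90.2 110.5]
[490.5 -92.7  73.5] 0.19398600225654505 -0.016191905666056168 13.4766147285462
[490.1 -92.8  73.2] 0.1945052257629879 0.0037033565546279734 1.3359418966345187
band along [-58.64434878   1.97387338  33.51900104]
plate ((491.5867919921875, -92.25434875488281), (228.67745971679688, 103.78889465332031), 11.07695198059082)
stem 85 ((446.40411376953125, 86.20114135742188), (270.0988464355469, 27.198043823242188), 56.161991119384766) [506.82694559 176.9508432  202.91227168]
hous 255 ((510.93475341796875, 185.41488647460938), (28.96225357055664, 77.84062957763672), 11.789518356323242)
red [[204, 235], [203, 236], [204, 236], [203, 237], [204, 237]] [[510.5 172.2 105.8]
 [507.7 174.8 105.5]
 [507.6 171.9 106.9]
 [504.4 173.8 110.2]
 [504.8 171.5 107.8]]
```

play_rows:
  targets:
    - {"linear":[310,-214,0],"turn":-1.2}
    - {"linear":[310,-214,0],"turn":-1.2}
    - {"linear":[310,-214,0],"turn":-1.2}
    - {"linear":[310,-214,0],"turn":-1.2}
    - {"linear":[310,-214,0],"turn":-1.2}
    - {"linear":[310,-214,0],"turn":-1.2}
    - {"linear":[476,-617,10],"turn":-2.72}
    - {"linear":[476,-617,10],"turn":-2.72}
    - {"linear":[476,-617,10],"turn":-2.72}
    - {"linear":[476,-617,10],"turn":-2.72}
    - {"linear":[476,-617,10],"turn":-2.72}
    - {"linear":[476,-617,22],"turn":-2.72}
    - {"linear":[476,-617,22],"turn":-2.72}
    - {"linear":[476,-617,22],"turn":-2.72}
    - {"linear":[476,-617,22],"turn":-2.72}
    - {"linear":[476,-617,22],"turn":-2.72}
    - {"linear":[476,-617,22],"turn":-2.72}
    - {"linear":[476,-617,22],"turn":-2.72}

```text
t: 2.4
eef_pos: [438.2, 186.0, 270.2]
tcp_rot: [-3.142, 0.0, 3.137]
ft_force: [-0.5, -0.3, 0.1]
opening: 1.001
```

```bash
python3 - <<'E'
from h import *
s=env.state();print(s['t'],s['eef_pos'],s['tcp_rot'],s['joints'])
shot('wrist','w1'); shot('scene','s1')
E
```

```text
2.4 [438.19230874 186.04409428 270.22637252] [-3.14153853e+00  5.30416140e-05  3.13703659e+00] [ 2.62658756e-01  3.08732819e-01  1.93972775e+00 -8.49841875e-05
  8.93095222e-01 -1.30352822e+00]
```

View pics/w1.png

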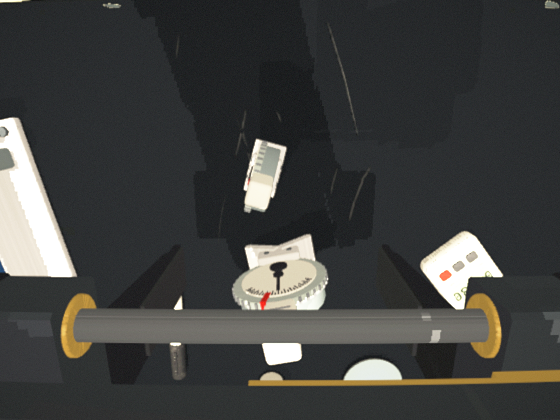

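View pics/s1.png

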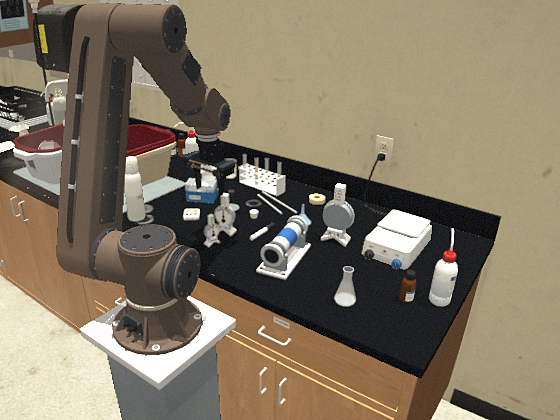

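The wrist view shows the dial at (280,285), its needle straight up, and the red mark at (265,300), just above the gripper bar. I'll fit the dial plane in 3D.

```bash
python3 - <<'E'
from h import *
im,d,p=load('w1'); C=cloud(p,d)
save('w1c',cv2.resize(im[225:375,220:345],None,fx=4.8,fy=4,interpolation=cv2.INTER_CUBIC))
i=im.astype(int)
rd=np.zeros(d.shape,bool); rd[280:308,250:280]=1; rd&=(i[...,0]-i[...,1]>70)
print('red',rd.sum(),C[rd].mean(0)); vv,uu=np.nonzero(rd); print(uu.min(),uu.max(),vv.min(),vv.max())
face=np.zeros(d.shape,bool); face[268:300,240:318]=1
face&=(i[...,0]-i[...,2]>15)&(im.min(2)>120)&~rd
Q=C[face]; c=Q.mean(0); 
for k in range(4):
    U,S,V=np.linalg.svd(Q-c,full_matrices=False); n=V[2]; r=(Q-c)@n; Q=Q[np.abs(r)<2.5]; c=Q.mean(0)
print(len(Q),'face',c,n,'yaw',np.arctan2(-n[1]*np.sign(n[0])*-1,abs(n[0])),r.std())
st=(C[...,2]>140)&(C[...,2]<165)&(im.min(2)>150); st[:,:200]=0; st[:,340:]=0; st[:330]=0
P=C[st];print('stem vis',len(P),P.mean(0),P.min(0),P.max(0))
np.save('red.npy',C[rd])
E
```

```text
red 88 [505.06729519 173.84583431 107.32651501]
260 270 292 307
687 face [503.58306809 183.87277728  82.81220706] [0.98510769 0.1604272  0.06185427] yaw 0.1614352712492094 0.48750611172689645
stem vis 679 [518.05254133 186.95768677 153.93666304] [510.18983134 174.09944404 143.1250955 ] [527.75100666 199.87895684 155.96312601]
```

View pics/w1c.png

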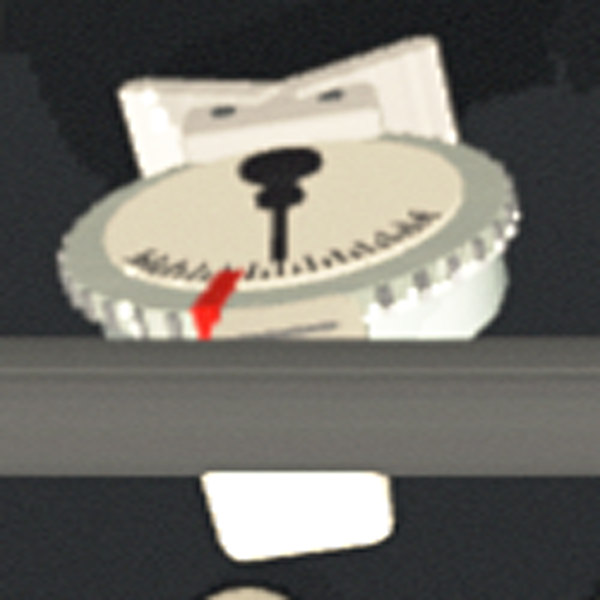

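```bash
python3 - <<'E'
from h import *
im,d,p=load('w1'); C=cloud(p,d); i=im.astype(int)
pix=lambda u,v:(220+(u+.5)/4.8-.5,225+(v+.5)/4-.5)
R=np.array(p['R']);t=np.array(p['t']);c0=-R.T@t
# yaw from stem top
m=(im.min(2)>185); m[:343]=0; m[:,:255]=0;m[:,310:]=0
m=(cv2.connectedComponents(m.astype(np.uint8))[1]>0)
v,u=np.nonzero(m); XY=np.array([plane(p,a,b,154)[:2] for a,b in zip(u,v)],np.float32)
print('stem rect',cv2.minAreaRect(XY),XY.mean(0))
def edge(pts,h):
    A=[plane(p,*pix(*q),h)[:2] for q in pts]; return A,np.degrees(np.arctan2(*(A[1]-A[0])[::-1]))
print(edge([(245,560),(385,532)],154)); print(edge([(203,477),(225,545)],154)); print(edge([(390,477),(394,525)],154))
# disc silhouettes: face line fit
face=np.zeros(d.shape,bool); face[268:300,240:318]=1
face&=(i[...,0]-i[...,2]>15)&(im.min(2)>120)
Q=C[face]
for k in range(4):
    q=np.polyfit(Q[:,1],Q[:,0],1); r=Q[:,0]-np.polyval(q,Q[:,1]); Q=Q[np.abs(r)<3]
print('line yaw',-np.arctan(q[0]),r.std(),np.polyval(q,186))
for g in(.16,.18,.20):
    n=np.array([np.cos(g),np.sin(g),0]);f=np.array([np.polyval(q,184),184,83])
    def on(u,v):
        r_=R.T@ray(p,*pix(u,v)); return c0+r_*((f-c0)@n)/(r_@n)
    ey=np.array([-np.sin(g),np.cos(g),0])
    L,Rr,T,M,O=[on(*x) for x in[(105,232),(464,185),(279,262),(230,272),(205,315)]]
    yz=lambda X:(np.array([(X-f)@ey,X[2]]).round(2))
    ch=np.linalg.norm(yz(T)-yz(M)); print(g,yz(L),yz(Rr),yz(T),yz(M),yz(O),'ang',2*np.arcsin(ch/57))
E
```

```text
stem rect ((517.7907104492188, 187.1918182373047), (16.931514739990234, 24.51317024230957), 5.532018661499023) [517.6812  186.87537]
([array([527.29808139, 179.66880045]), array([521.86345238, 198.94554532])], np.float64(105.7445612627402))
([array([511.13952703, 174.17703426]), array([524.3224703 , 176.95194396])], np.float64(11.886798668994157))
([array([511.24401368, 199.49984458]), array([520.50257123, 200.16281852])], np.float64(4.095765850245428))
line yaw 0.1804083398638056 0.7616242575736701 503.5203760502033
0.16 [-31.62  71.66] [33.2  70.72] [8.000e-02 9.472e+01] [-8.1  96.35] [-11.55 111.97] ang 0.2937150236283036
0.18 [-31.89  70.34] [33.17 72.1 ] [8.000e-02 9.472e+01] [-8.14 96.04] [-11.61 111.55] ang 0.29316488490982096
0.2 [-32.17  69.  ] [33.15 73.47] [8.000e-02 9.473e+01] [-8.19 95.73] [-11.68 111.14] ang 0.29333971839624
```

play_rows:
  targets:
    - {"linear":[-18,8,25],"turn":0}
    - {"linear":[-18,8,25],"turn":0}
    - {"linear":[-18,8,25],"turn":0}

```text
t: 2.88
eef_pos: [455.8, 194.0, 245.5]
tcp_rot: [-3.141, -0.0, 3.139]
ft_force: [0.5, 0.4, 0.5]
opening: 1.003
```

```bash
python3 - <<'E'
from h import *
s=env.state();print(s['t'],s['eef_pos'],s['tcp_rot'])
im,d,p=shot('wrist','w2')
save('w2c',cv2.resize(im[215:335,210:350],None,fx=5,fy=5,interpolation=cv2.INTER_CUBIC))
E
```

```text
2.875 [455.84007291 194.03725416 245.51578028] [-3.14136243e+00 -4.50730486e-04  3.13859448e+00]
```

View pics/w2c.png

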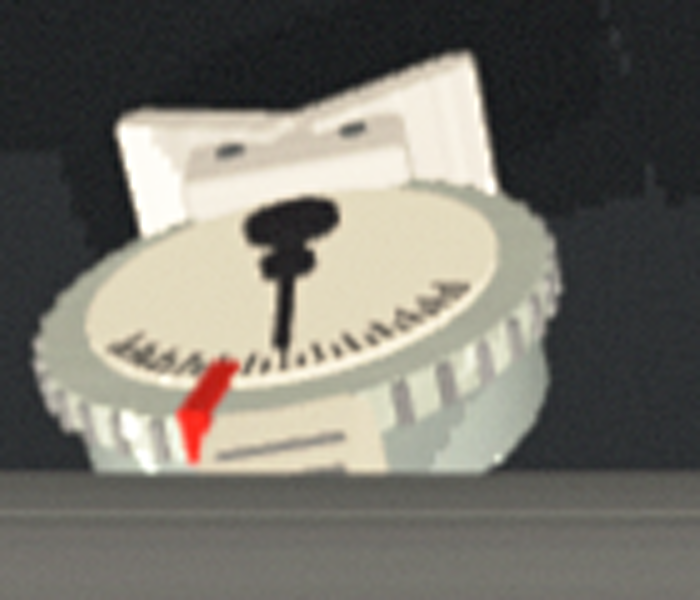

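```bash
python3 - <<'E'
from h import *
from scipy.optimize import least_squares
im,d,p=load('w2'); C=cloud(p,d); i=im.astype(int)
R=np.array(p['R']);t=np.array(p['t']);c0=-R.T@t
pix=lambda u,v:(210+(u+.5)/5-.5,215+(v+.5)/5-.5)
beige=(i[...,0]-i[...,2]>14)&(im.min(2)>110); beige[:255]=0;beige[293:]=0;beige[:,:222]=0;beige[:,315:]=0
Q=C[beige]
for k in range(4):
    q=np.polyfit(Q[:,1],Q[:,0],1); r=Q[:,0]-np.polyval(q,Q[:,1]); Q=Q[np.abs(r)<3]
print('line yaw',-np.arctan(q[0]),np.polyval(q,186),len(Q))
# beige outline via hull
m=beige.astype(np.uint8); m=cv2.morphologyEx(m,cv2.MORPH_OPEN,np.ones((3,3)))
cn=max(cv2.findContours(m,0,cv2.CHAIN_APPROX_NONE)[0],key=cv2.contourArea)
h=cv2.convexHull(cn)[:,0].astype(float); print(len(h),h.min(0),h.max(0))
dbg=cv2.resize(im[215:335,210:350],None,fx=5,fy=5,interpolation=cv2.INTER_CUBIC)
for a in h: cv2.circle(dbg,(int((a[0]-210+.5)*5),int((a[1]-215+.5)*5)),3,(255,0,255),-1)
x0=503.6
def onp(px,g,xx):
    n=np.array([np.cos(g),np.sin(g),0]); r_=R.T@ray(p,*px); f=np.array([xx,186,70.]); X=c0+r_*((f-c0)@n)/(r_@n)
    return np.array([(X-f)@np.array([-np.sin(g),np.cos(g),0]),X[2]])
def f(s):
    A=np.array([onp(a,s[3],x0) for a in h]); return np.hypot(A[:,0]-s[0],A[:,1]-s[1])-s[2]
s=least_squares(f,[0,70,33,.18],loss='soft_l1',f_scale=.5); print(s.x,np.abs(s.fun).mean())
for g in (.16,.18,.2,s.x[3]):
    s2=least_squares(lambda k:f([k[0],k[1],k[2],g]),[0,70,33],loss='soft_l1',f_scale=.5).x
    o=[]
    for n,uv in dict(tip=(282,347),M=(227,368),O=(190,408),mid=(209,388)).items():
        y,z=onp(pix(*uv),g,x0)-s2[:2]; o.append((n,round(np.hypot(y,z),1),round(np.arctan2(-y,z),3)))
    print(round(g,3),s2.round(2),o)
save('w2d',dbg)
E
```

```text
line yaw 0.1747635971887276 503.6363986556694 2731
11 [222. 255.] [314. 292.]
[ 0.85844896 75.62208541 41.29258885  0.11529666] 1.5749661748022594
0.16 [-0.19 77.98 41.73] [('tip', np.float64(15.7), np.float64(0.12)), ('M', np.float64(21.9), np.float64(0.459)), ('O', np.float64(33.0), np.float64(0.443)), ('mid', np.float64(27.5), np.float64(0.447))]
0.18 [-1.05 79.26 42.26] [('tip', np.float64(14.3), np.float64(0.072)), ('M', np.float64(20.0), np.float64(0.46)), ('O', np.float64(31.0), np.float64(0.447)), ('mid', np.float64(25.6), np.float64(0.449))]
0.2 [-2.07 80.52 42.95] [('tip', np.float64(12.9), np.float64(0.002)), ('M', np.float64(18.1), np.float64(0.453)), ('O', np.float64(29.0), np.float64(0.445)), ('mid', np.float64(23.6), np.float64(0.445))]
0.115 [ 0.86 75.62 41.29] [('tip', np.float64(18.4), np.float64(0.159)), ('M', np.float64(25.2), np.float64(0.435)), ('O', np.float64(36.6), np.float64(0.423)), ('mid', np.float64(31.0), np.float64(0.425))]
```

View pics/w2d.png

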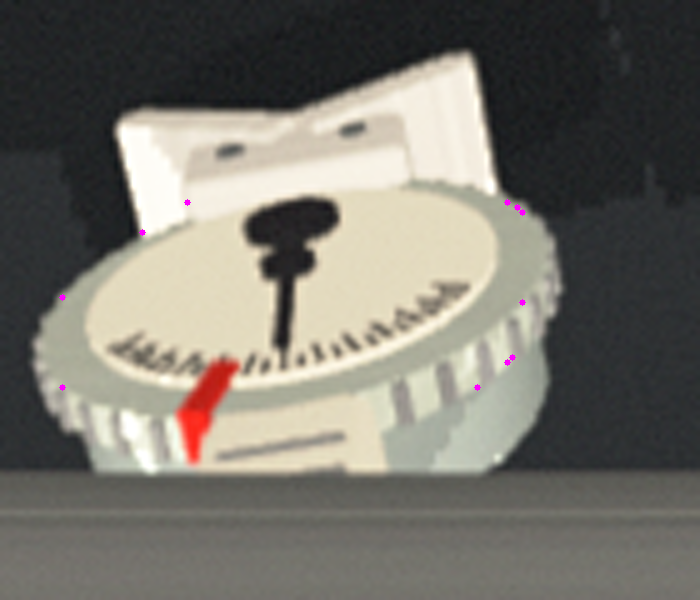

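```bash
python3 - <<'E'
from h import *
from scipy.optimize import least_squares
im,d,p=load('w2')
R=np.array(p['R']);t=np.array(p['t'])
pix=lambda u,v:np.array((210+(u+.5)/5-.5,215+(v+.5)/5-.5))
E=[(84,325),(95,298),(130,264),(498,240),(490,215),(465,197),(430,187),(485,278),(450,312),(400,344),(340,367),(270,381),(170,383),(130,371),(100,350)]
E=np.array([pix(*e) for e in E]); tip=pix(282,349); M=pix(227,368)
def mk(s,y,z): # s: yc(lateral),xc,zc,g
    g=s[3]; return np.array([s[1]-np.sin(g)*y,s[0]+np.cos(g)*y,s[2]+z])
def run(rad_dial_off,xfix):
  def f(s):
    q=[xfix,]; ss=[s[0],xfix,s[1],s[2]]
    a=s[5:]; res=[]
    for e,th in zip(E,a): res+=list(proj(p,mk(ss,-s[3]*np.sin(th),s[3]*np.cos(th)))-e)
    res+=list(proj(p,mk(ss,0,28))-tip); res+=list(proj(p,mk(ss,-29*np.sin(s[4]),29*np.cos(s[4])))-M)
    return np.array(res)
  # init thetas
  g=.18; a0=[]
  cp=proj(p,mk([186,xfix,70,g],0,0)); ths=np.linspace(-np.pi,np.pi,73)
  for e in E:
    a0.append(min(ths,key=lambda th:np.linalg.norm(proj(p,mk([186,xfix,70,g],-33*np.sin(th),33*np.cos(th)))-e)))
  s=least_squares(f,[186,70,g,33,.3]+a0,loss='soft_l1',f_scale=.5)
  return s.x[:5].round(3),np.abs(s.fun).mean().round(3),s.fun[-4:].round(2)
for x in(500,502,503.6,505): print(x,run(0,x))
E
```

```text
500 (array([185.029,  77.422,   0.2  ,  32.087,   0.292]), np.float64(0.338), array([0.84, 2.41, 0.02, 0.65]))
502 (array([184.867,  73.18 ,   0.201,  32.609,   0.298]), np.float64(0.319), array([0.86, 2.14, 0.01, 0.35]))
503.6 (array([184.735,  69.815,   0.201,  33.022,   0.303]), np.float64(0.304), array([0.87, 1.94, 0.  , 0.14]))
505 (array([184.618,  66.885,   0.202,  33.382,   0.307]), np.float64(0.293), array([ 0.88,  1.79, -0.  , -0.03]))
```

play_rows:
  hand: 62
  targets:
    - {"linear":[-58,-7,-10],"turn":1.368}
    - {"linear":[-58,-7,-10],"turn":1.368}
    - {"linear":[-58,-7,-10],"turn":1.368}
    - {"linear":[-58,-7,-10],"turn":1.368}
    - {"linear":[-58,-7,-10],"turn":1.368}
    - {"linear":[-58,-7,-10],"turn":1.368}
    - {"linear":[-58,-7,-10],"turn":1.368}
    - {"linear":[-58,-7,-10],"turn":1.368}
    - {"linear":[-58,-7,-10],"turn":1.368}
    - {"linear":[-58,-7,-10],"turn":1.368}

```text
t: 4.18
eef_pos: [514.0, 187.0, 255.6]
tcp_rot: [3.141, 0.0, 1.772]
ft_force: [0.0, -0.3, 0.5]
opening: 0.652
```

```bash
python3 - <<'E'
from h import *
s=env.state();print(s['t'],s['eef_pos'],s['tcp_rot'],s['opening'])
im,d,p=shot('wrist','w3')
E
```

```text
4.175 [514.00503542 187.00951683 255.64657413] [3.14105705e+00 7.70363242e-05 1.77213533e+00] 0.6523138714685437
```

View pics/w3.png

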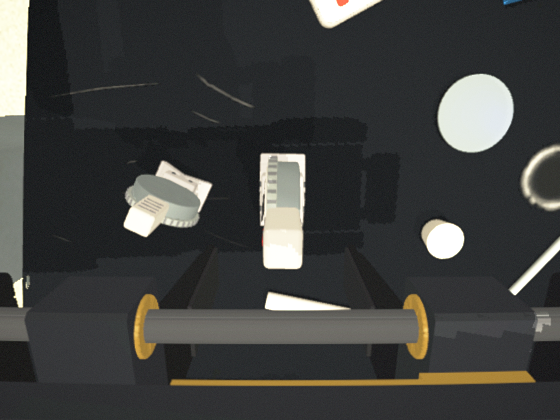

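The gauge lies square between the fingers: stem at (282,240), fingers at 215 and 348. The yaw is right. I'll check the stem position from this second view.

```bash
python3 - <<'E'
from h import *
im,d,p=load('w3'); C=cloud(p,d)
g=1.772-np.pi/2; ex=np.array([np.cos(g),np.sin(g)]); ey=np.array([-ex[1],ex[0]])
m=(np.abs(C[...,2]-154)<5); m[:,:250]=0; m[:,320:]=0; m[:200]=0; m[290:]=0
P=C[m]; L=(P[:,:2]-[514,187]); x=L@ex; y=L@ey
print(len(P),P[:,2].mean(),np.percentile(x,[1,99]),np.percentile(y,[1,99]))
v,u=np.nonzero(m);print(u.min(),u.max(),v.min(),v.max())
E
```

```text
1576 153.7094970249945 [-9.30702311 12.16152205] [-11.67170485  11.28362745]
263 302 227 268
```

play_rows:
  targets:
    - {"linear":[0,1.4,30]}
    - {"linear":[0,1.4,58.5]}
    - {"linear":[0,1.4,58.5]}
    - {"linear":[0,1.4,58.5]}

```text
validation failed for argument at $.ta...
```

play_rows:
  hand: 10
  targets:
    - {"linear":[0,0,0]}
    - {"linear":[0,0,0]}
    - {"linear":[0,0,0]}
    - {"linear":[0,0,0]}
    - {"linear":[0,0,0]}
    - {"linear":[0,0,0]}

```text
validation failed for argument at $.ta...
```

Turn is required in every row; neither call moved the arm. Retrying.

play_rows:
  targets:
    - {"linear":[0,1.4,30],"turn":0}
    - {"linear":[0,1.4,58.5],"turn":0}
    - {"linear":[0,1.4,58.5],"turn":0}
    - {"linear":[0,1.4,58.5],"turn":0}

```text
t: 4.72
eef_pos: [515.9, 187.4, 197.6]
tcp_rot: [3.141, 0.0, 1.771]
ft_force: [0.1, 0.2, -0.1]
opening: 0.653
```

play_rows:
  hand: 10
  targets:
    - {"linear":[0,0,0],"turn":0}
    - {"linear":[0,0,0],"turn":0}
    - {"linear":[0,0,0],"turn":0}
    - {"linear":[0,0,0],"turn":0}
    - {"linear":[0,0,0],"turn":0}
    - {"linear":[0,0,0],"turn":0}

```text
t: 5.48
eef_pos: [515.5, 187.3, 196.8]
tcp_rot: [-3.142, 0.0, 1.771]
ft_force: [-1.1, -0.5, 1.0]
opening: 0.228
```

play_rows:
  targets:
    - {"linear":[0,0,-30],"turn":0}
    - {"linear":[0,0,-75],"turn":0}
    - {"linear":[0,0,-120],"turn":0}
    - {"linear":[0,0,-150],"turn":0}
    - {"linear":[-20,-6,-150],"turn":0}
    - {"linear":[-60,-18,-150],"turn":0.006}
    - {"linear":[-105,-31,-150],"turn":0.006}
    - {"linear":[-150,-44,-150],"turn":0.006}
    - {"linear":[-195,-57,-150],"turn":0.006}
    - {"linear":[-235,-69,-150],"turn":0.006}
    - {"linear":[-260,-76.5,-150],"turn":0.006}
    - {"linear":[-269.3,-79.2,-150],"turn":0.006}
    - {"linear":[-269.3,-79.2,-140],"turn":0.006}
    - {"linear":[-269.3,-79.2,-120],"turn":0.006}
    - {"linear":[-269.3,-79.2,-112],"turn":0.006}
    - {"linear":[-269.3,-79.2,-112],"turn":0.006}

```text
t: 7.48
eef_pos: [491.3, -91.7, 308.1]
tcp_rot: [-3.14, -0.001, 1.766]
ft_force: [0.2, -0.1, -5.4]
opening: 0.234
```

```bash
python3 - <<'E'
from h import *
s=env.state();print(s['t'],s['eef_pos'],s['tcp_rot'],s['opening'],s['ft_force'],s['moment'])
shot('wrist','w4'); shot('scene','s4')
im,d,p=load('s4'); save('s4c',cv2.resize(im[150:290,220:380],None,fx=4,fy=4,interpolation=cv2.INTER_CUBIC))
E
```

```text
7.475 [491.29498677 -91.73743518 308.06323099] [-3.14032470e+00 -7.02730252e-04  1.76560324e+00] 0.23394145525731247 [ 0.22830982 -0.11681082 -5.43744179] [ 0.04960053 -0.15676915  0.0261313 ]
```

View pics/w4.png

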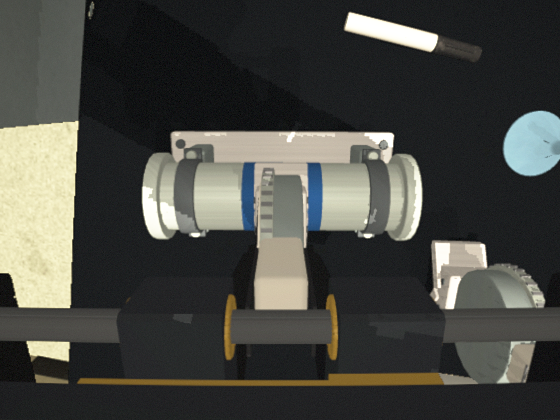

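View pics/s4c.png

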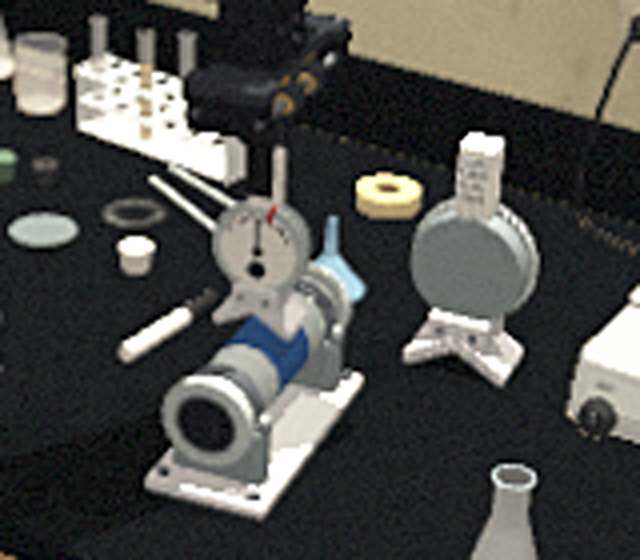

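The gauge hangs upright over the tape, centred between the blue edges at cols 243 and 322. In the scene view the needle and red mark are readable. I'll refit the tube from this close view.

```bash
python3 - <<'E'
from fit import *
im,d,p=load('w4'); C=cloud(p,d)
m=np.zeros(d.shape,bool); m[165:232,205:252]=1; m[165:232,315:362]=1
m&=(C[...,2]>70)&(C[...,2]<110)
P=C[m]; o,yaw,pit,e=fit_tube(P); print(len(P),o,yaw,pit,e)
print('y at x=491.3',o[1]+(491.3-o[0])*np.tan(yaw))
i=im.astype(int); b=m.copy(); b[:]=0; b[165:232,236:330]=1; b&=(i[...,2]-i[...,0]>50)
a=np.array([np.cos(yaw),np.sin(yaw),0]); s=(C[b]-[491.3,-91.7,0])@a; print('band',np.percentile(s,[2,98]))
E
```

```text
6147 [493.28817424 -93.42025354  75.26372023] 0.19101580118444902 0.00020872670792212688 0.47276374339811
y at x=491.3 -93.8047135824206
band [-31.18180598  33.21372614]
```

play_rows:
  targets:
    - {"linear":[-1.5,0,8],"turn":0}
    - {"linear":[-1.5,0,14],"turn":0}
    - {"linear":[-1.5,0,17],"turn":0}
    - {"linear":[-1.5,0,17],"turn":0}

```text
t: 8.07
eef_pos: [491.7, -93.8, 291.5]
tcp_rot: [-3.141, -0.0, 1.765]
ft_force: [0.2, -0.1, -4.8]
opening: 0.231
```

play_rows:
  targets:
    - {"linear":[0,0,1],"turn":0}
    - {"linear":[0,0,1],"turn":0}

```text
t: 8.32
eef_pos: [491.7, -93.8, 290.8]
tcp_rot: [3.141, 0.0, 1.765]
ft_force: [-0.3, -0.1, -4.8]
opening: 0.23
```

play_rows:
  targets:
    - {"linear":[0,0,1],"turn":0}
    - {"linear":[0,0,1],"turn":0}

```text
t: 8.57
eef_pos: [491.7, -93.8, 289.7]
tcp_rot: [-3.142, 0.0, 1.765]
ft_force: [0.1, -0.0, -5.0]
opening: 0.235
```

play_rows:
  targets:
    - {"linear":[0,0,1],"turn":0}
    - {"linear":[0,0,1],"turn":0}

```text
t: 8.82
eef_pos: [491.7, -93.8, 289.1]
tcp_rot: [3.141, 0.0, 1.765]
ft_force: [-1.5, -0.1, 1.8]
opening: 0.233
```

play_rows:
  targets:
    - {"linear":[0,0,1],"turn":0}
    - {"linear":[0,0,1],"turn":0}

```text
t: 9.07
eef_pos: [491.7, -93.9, 289.1]
tcp_rot: [3.14, 0.001, 1.765]
ft_force: [-3.6, 0.5, 14.5]
opening: 0.226
```

play_rows:
  targets:
    - {"linear":[4,0,0.1],"turn":0}
    - {"linear":[7.7,0,0.2],"turn":0}
    - {"linear":[11.6,0,0.4],"turn":0}
    - {"linear":[15.4,0,0.8],"turn":0}
    - {"linear":[15.4,0,0.8],"turn":0}

```text
t: 9.7
eef_pos: [489.4, -79.1, 288.1]
tcp_rot: [3.139, 0.002, 1.765]
ft_force: [-0.5, -2.4, 7.1]
opening: 0.231
```

```bash
python3 - <<'E'
from h import *
s=env.state();print(s['t'],s['eef_pos'],s['tcp_rot'],s['opening'],s['ft_force'],s['moment'])
shot('wrist','w5'); im,d,p=shot('scene','s5'); save('s5c',cv2.resize(im[170:260,250:330],None,fx=7,fy=6.6,interpolation=cv2.INTER_CUBIC))
E
```

```text
9.7 [489.39766394 -79.08331044 288.06559608] [3.13885863e+00 2.48684649e-03 1.76523795e+00] 0.23084673770364272 [-0.53874077 -2.41384892  7.10427435] [-0.69052668  0.07102934 -0.07255343]
```

View pics/s5c.png

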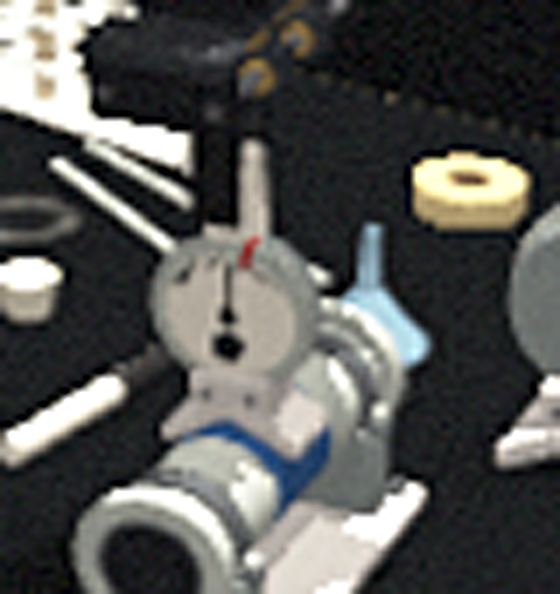

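View pics/w5.png

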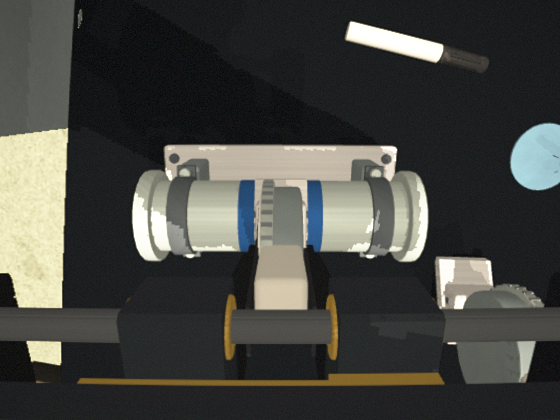

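```bash
cat > lean.py <<'E'
from fit import *
def lean(fn,show=True):
    im,d,p=load(fn); C=cloud(p,d)
    s=np.load(fn+'.npz')
    return im,d,p,C
def stemface(fn,u0=262,u1=300,v0=248,v1=306,yaw=.194):
    im,d,p,C=lean(fn)
    m=np.zeros(d.shape,bool); m[v0:v1,u0:u1]=1; m&=(d>0)
    P=C[m]; ey=np.array([-np.sin(yaw),np.cos(yaw)]); ex=np.array([np.cos(yaw),np.sin(yaw)])
    Y=P[:,:2]@ey; Z=P[:,2]; 
    return Y,Z,P
E
python3 - <<'E'
from lean import *
for fn in('w4','w5'):
    im,d,p,C=lean(fn); ey=np.array([-np.sin(.194),np.cos(.194)])
    for v in range(160,312,6):
        P=C[v,281]; print(fn,v,round(P[:2]@ey+188.5,1)if 0 else (P[:2]@ey).round(1),P[2].round(1),im[v,281])
E
```

```text
w4 160 -163.3 13.0 [193 184 168]
w4 166 -152.2 120.2 [195 185 169]
w4 172 -156.4 122.1 [202 190 173]
w4 178 -148.6 185.7 [102 107  98]
w4 184 -150.4 194.0 [109 111 102]
w4 190 -152.6 199.5 [110 116 106]
w4 196 -154.9 203.7 [115 121 110]
w4 202 -157.5 206.8 [119 122 113]
w4 208 -160.6 207.6 [121 125 116]
w4 214 -163.1 210.4 [120 123 116]
w4 220 -165.5 213.6 [120 127 116]
w4 226 -168.4 214.7 [128 131 122]
w4 232 -171.6 215.0 [128 134 123]
w4 238 -173.3 219.4 [173 161 142]
w4 244 -173.5 227.4 [175 165 143]
w4 250 -173.4 235.7 [175 165 141]
w4 256 -173.7 242.1 [174 161 139]
w4 262 -173.7 248.9 [175 164 142]
w4 268 -173.5 255.6 [171 160 140]
w4 274 -173.4 261.6 [174 164 142]
w4 280 -106.6 400.8 [207 195 167]
w4 286 -177.1 264.8 [211 198 171]
w4 292 -179.8 264.7 [210 199 169]
w4 298 -182.7 264.4 [211 197 170]
w4 304 -184.7 265.8 [212 198 172]
w4 310 -154.4 321.0 [82 78 73]
w5 160 -148.7 11.4 [196 185 167]
w5 166 -154.5 12.5 [197 186 171]
w5 172 -160.3 13.4 [201 188 173]
w5 178 -166.9 10.7 [181 170 155]
w5 184 -153.9 99.8 [189 178 162]
w5 190 -143.6 164.6 [101 105  98]
w5 196 -145.0 173.7 [111 114 106]
w5 202 -147.0 179.2 [114 118 109]
w5 208 -149.1 184.0 [117 122 112]
w5 214 -151.9 186.1 [117 123 112]
w5 220 -154.8 187.7 [119 122 113]
w5 226 -157.5 189.9 [121 125 117]
w5 232 -159.8 193.0 [125 129 120]
w5 238 -162.4 195.1 [128 131 122]
w5 244 -165.8 195.2 [137 139 127]
w5 250 -164.2 207.5 [171 160 138]
w5 256 -164.1 215.1 [171 160 140]
w5 262 -163.2 224.2 [173 160 140]
w5 268 -162.2 232.8 [171 161 139]
w5 274 -162.2 238.5 [170 161 139]
w5 280 -161.7 245.0 [198 188 162]
w5 286 -164.4 244.8 [217 203 176]
w5 292 -167.1 244.9 [213 199 175]
w5 298 -170.1 244.4 [214 201 173]
w5 304 -172.4 245.1 [212 201 174]
w5 310 -141.0 301.9 [86 83 78]
```

```bash
cat > lean.py <<'E'
from fit import *
YAW=.194; ey=np.array([-np.sin(YAW),np.cos(YAW)]); ex=np.array([np.cos(YAW),np.sin(YAW)])
from numpy.linalg import lstsq
def est(fn,tubeY=None):
    im,d,p=load(fn); C=cloud(p,d); i=im.astype(int)
    Y=C[...,:2]@ey; X=C[...,:2]@ex; Z=C[...,2]
    roi=np.zeros(d.shape,bool); roi[150:308,255:310]=1; roi&=(d>0)&(Z>140)
    warm=(i[...,0]-i[...,2]>22)
    # stem face
    xm=np.median(X[roi&warm])
    st=roi&warm&(im[...,0]<190)&(np.abs(X-xm)<8); ztop=np.percentile(Z[roi&warm],95); st&=(Z<ztop-5)&(Z>ztop-38)
    y=Y[st];z=Z[st]
    k=np.ones(len(y),bool)
    for _ in range(5):
        q=np.polyfit(z[k],y[k],1); r=y-np.polyval(q,z); k=np.abs(r)<1.5
    # housing: grey cylinder r? fit centre
    hs=roi&~warm&(np.abs(X-xm-3)<9)&(Z>ztop-90); hy,hz=Y[hs],Z[hs]
    f=lambda s:np.hypot(hy-s[0],hz-s[1])-s[2]
    s=least_squares(f,[np.median(hy)-30,np.median(hz)-20,38],loss='soft_l1',f_scale=.7).x
    m=np.zeros(d.shape,bool); m[150:262,195:250]=1; m[150:262,318:365]=1; m&=(C[...,2]>72)&(C[...,2]<110)
    o,yw,pt_,e=fit_tube(C[m]); ty=(o[:2]@ey)
    # use stem face (own y=+12) line: lean from position of face at top relative to tube axis
    zt=ztop; yt=np.polyval(q,zt)
    th=np.arctan2(yt-ty,zt-o[2])
    r=np.hypot(yt-ty,zt-o[2]); th_pos=th-np.arctan2(12,154+17.3)
    return dict(face=np.arctan(q[0]),nface=k.sum(),tube=(ty,o[2],e),ztop=ztop,rtop=r,pos=th_pos,house=s,hlean=np.arctan2(s[0]-ty,s[1]-o[2]),hr=np.hypot(s[0]-ty,s[1]-o[2]))
E
python3 -c "
from lean import *
for f in('w4','w5'):
    for k,v in est(f).items(): print(f,k,np.round(v,3))"
```

```text
w4 face -0.007
w4 nface 1059
w4 tube [-186.763   75.243    0.51 ]
w4 ztop 265.96
w4 rtop 191.17
w4 pos -0.001
w4 house [-884018.472 -594724.971 1065434.281]
w4 hlean -2.163
w4 hr 1065338.343
w5 face 0.077
w5 nface 889
w5 tube [-186.77    75.276    0.458]
w5 ztop 246.137
w5 rtop 172.736
w5 pos 0.078
w5 house [-1288084.386  -700146.429  1466026.428]
w5 hlean -2.069
w5 hr 1465943.623
```

play_rows:
  targets:
    - {"linear":[4,0,0.6],"turn":0}
    - {"linear":[8,0,1.2],"turn":0}
    - {"linear":[12,0,1.9],"turn":0}
    - {"linear":[16,0,2.7],"turn":0}
    - {"linear":[20,0,3.7],"turn":0}
    - {"linear":[24,0,4.7],"turn":0}
    - {"linear":[28,0,5.8],"turn":0}
    - {"linear":[28,0,5.8],"turn":0}
    - {"linear":[28,0,5.8],"turn":0}

```text
t: 10.92
eef_pos: [484.3, -51.4, 282.5]
tcp_rot: [3.138, 0.002, 1.765]
ft_force: [0.1, 0.8, 10.3]
opening: 0.226
```

```bash
python3 - <<'E'
from lean import *
s=env.state();print(s['t'],s['eef_pos'],s['tcp_rot'],s['opening'],s['ft_force'],s['moment'])
shot('wrist','w6'); im,d,p=shot('scene','s6'); save('s6c',cv2.resize(im[170:260,250:330],None,fx=7,fy=6.6,interpolation=cv2.INTER_CUBIC))
for k,v in est('w6').items(): print(k,np.round(v,3))
print('tcp off',s['eef_pos'][:2]@ey+186.77)
E
```

```text
10.925 [484.25003305 -51.37961452 282.46919438] [3.13787704e+00 1.87297808e-03 1.76500194e+00] 0.22648789752149706 [ 0.13894318  0.77626845 10.28219397] [-0.2064193  -0.21405658 -0.00940563]
face 0.241
nface 559
tube [-186.784   75.261    0.486]
ztop 241.235
rtop 174.363
pos 0.242
house [-1236053.936  -402599.73   1299894.9  ]
hlean -1.886
hr 1299813.358
tcp off 42.99788670964986
```

View pics/s6c.png

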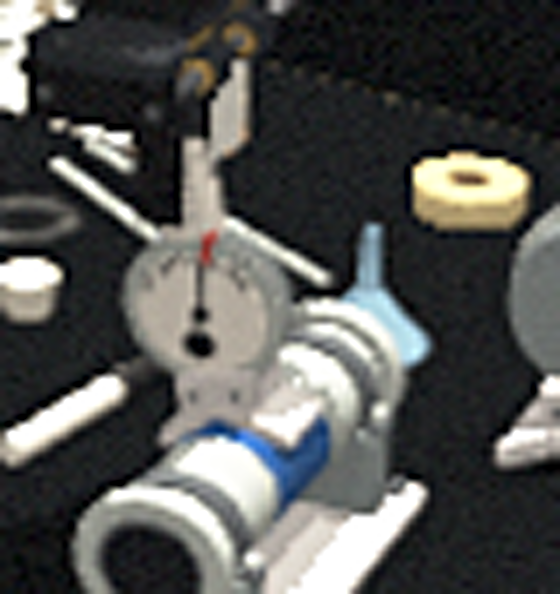

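View pics/w6.png

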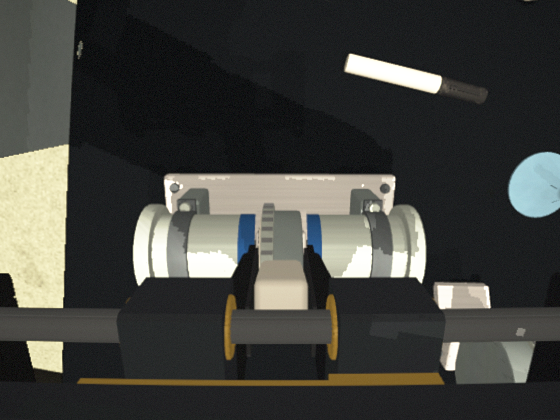

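Lean is now 0.24 by both the stem-face slope and the stem position. The scene view shows the needle tip at (203,262), just short of the red mark's middle, which fits the mark angle I measured, 0.30. I'll go the rest of the way.

play_rows:
  targets:
    - {"linear":[3,0,0.8],"turn":0}
    - {"linear":[6,0,1.6],"turn":0}
    - {"linear":[9,0,2.5],"turn":0}
    - {"linear":[10,0,2.8],"turn":0}
    - {"linear":[10,0,2.8],"turn":0}
    - {"linear":[10,0,2.8],"turn":0}
    - {"linear":[10,0,2.8],"turn":0}
    - {"linear":[10,0,2.8],"turn":0}

```text
t: 12.02
eef_pos: [482.3, -41.7, 279.4]
tcp_rot: [3.138, 0.002, 1.765]
ft_force: [0.4, 0.8, 7.1]
opening: 0.23
```

```bash
python3 - <<'E'
from lean import *
s=env.state();print(s['t'],s['eef_pos'],s['tcp_rot'],s['opening'],s['ft_force'],s['moment'])
shot('wrist','w7'); im,d,p=shot('scene','s7'); save('s7c',cv2.resize(im[185:235,255:305],None,fx=12,fy=12,interpolation=cv2.INTER_CUBIC))
for k,v in est('w7').items(): print(k,np.round(v,3))
print('tcp off',s['eef_pos'][:2]@ey+186.77)
i,d,p=load('w7'); save('w7c',cv2.resize(i[200:310,230:335],None,fx=5.5,fy=5.4,interpolation=cv2.INTER_CUBIC))
E
```

```text
12.025 [482.29447161 -41.68311526 279.43484663] [3.13819765e+00 1.90944942e-03 1.76506034e+00] 0.23003742733144025 [0.42212209 0.7815693  7.12120152] [-0.44642516 -0.25908671  0.02910578]
face 0.298
nface 433
tube [-186.816   75.273    0.467]
ztop 238.403
rtop 175.035
pos 0.301
house [-1552478.156  -355046.269  1592473.484]
hlean -1.796
hr 1592394.333
tcp off 52.8894924917488
```

View pics/s7c.png

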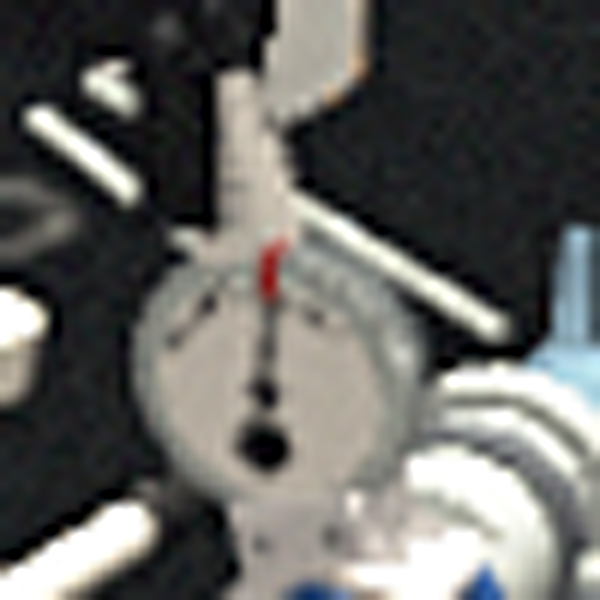

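View pics/w7c.png

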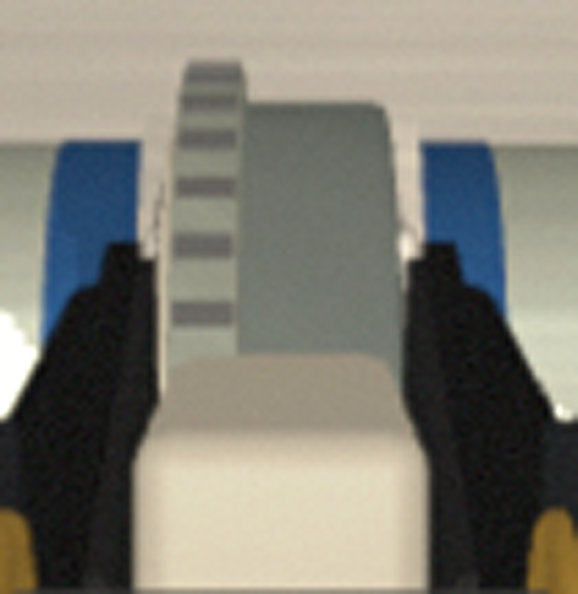

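```bash
python3 - <<'E'
from lean import *
for fn,th in(('w5',.078),('w6',.242),('w7',.300)):
    im,d,p=load(fn); C=cloud(p,d); i=im.astype(int)
    Y=C[...,:2]@ey+186.79; X=C[...,:2]@ex; Z=C[...,2]-75.26
    oy=Y*np.cos(th)-Z*np.sin(th); oz=Y*np.sin(th)+Z*np.cos(th)
    roi=np.zeros(d.shape,bool); roi[150:308,250:312]=1; roi&=(d>0)
    f=roi&(np.abs(oz-150)<14)&(np.abs(oy-12)<3)
    t=roi&(np.abs(oz-171)<4)&(np.abs(oy)<9)
    print(fn,'face oy',np.median(oy[f]).round(2),f.sum(),'top oz',np.median(oz[t]).round(2),t.sum(),'top slope x,y',lstsq(np.c_[X[t]-X[t].mean(),oy[t],np.ones(t.sum())],oz[t],rcond=None)[0].round(3),'top x mean',X[t].mean().round(1),'oy range',np.percentile(oy[t],[2,98]).round(1))
# scene projected check
im,d,p=load('s7')
c=np.array([482.3,-41.7]) 
th=.300; mid=np.array([491.5,-93.6,75.1])
e3=np.array([*ex,0]);own_y=np.array([*(ey*np.cos(th)),-np.sin(th)]);own_z=np.array([*(ey*np.sin(th)),np.cos(th)])
o=mid+17.3*own_z-10.4*e3
for n,a,r in(('piv',0,0),('tip',.30,28),('mark',.303,29),('markout',.303,41),('mark lo',.24,29),('mark hi',.36,29)):
    X=o+own_z*(70+r*np.cos(a))-own_y*r*np.sin(a); q=proj(p,X); print(n,((q-[255,185]+.5)*12).round(0))
E
```

```text
w5 face oy 12.04 1279 top oz 171.02 1190 top slope x,y [1.00000e-03 3.10000e-02 1.70829e+02] top x mean 465.6 oy range [-0.1  8.8]
w6 face oy 12.11 651 top oz 171.14 1098 top slope x,y [-3.00000e-03  1.00000e-02  1.71034e+02] top x mean 465.9 oy range [1.1 8.8]
w7 face oy 12.41 474 top oz 171.18 1048 top slope x,y [8.00000e-03 1.60000e-02 1.71036e+02] top x mean 465.8 oy range [1.6 8.9]
piv [270. 394.]
tip [273. 302.]
mark [273. 298.]
markout [274. 258.]
mark lo [267. 297.]
mark hi [279. 300.]
```

Seating checks out: the stem top is 171.2 mm from the tube axis (171.3 when seated) and the lean is 0.30. I'll hold for a second and check for drift.

play_rows:
  targets:
    - {"linear":[0,0,0],"turn":0}
    - {"linear":[0,0,0],"turn":0}
    - {"linear":[0,0,0],"turn":0}
    - {"linear":[0,0,0],"turn":0}
    - {"linear":[0,0,0],"turn":0}
    - {"linear":[0,0,0],"turn":0}
    - {"linear":[0,0,0],"turn":0}
    - {"linear":[0,0,0],"turn":0}
    - {"linear":[0,0,0],"turn":0}
    - {"linear":[0,0,0],"turn":0}

```text
t: 13.38
eef_pos: [482.3, -41.7, 279.4]
tcp_rot: [3.138, 0.002, 1.765]
ft_force: [0.4, 0.1, 7.0]
opening: 0.231
```

```bash
python3 - <<'E'
from lean import *
s=env.state();print(s['t'],s['eef_pos'],s['opening'],s['ft_force'])
shot('wrist','w8'); im,d,p=shot('scene','s8'); save('s8c',cv2.resize(im[185:235,255:305],None,fx=12,fy=12,interpolation=cv2.INTER_CUBIC))
e=est('w8'); print(e['face'],e['pos'])
E
```

```text
13.375 [482.28478438 -41.67486188 279.41029127] 0.2313742294951309 [0.42173916 0.07773879 7.03946305]
0.2974828675941751 0.3010975695413056
```

View pics/s8c.png

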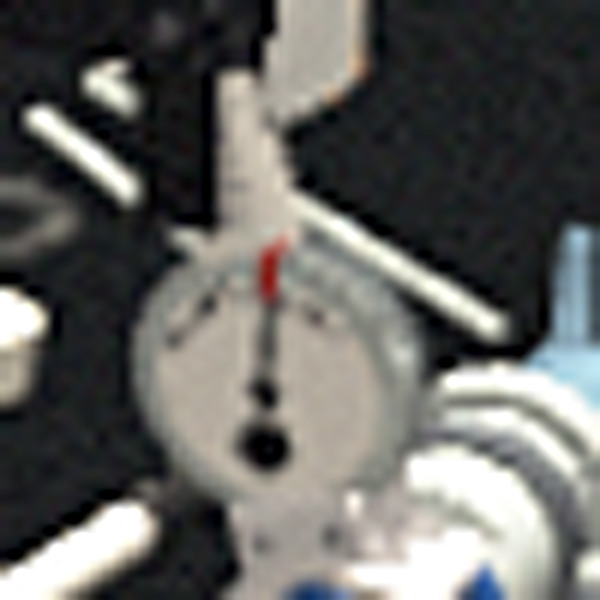

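Nothing has drifted: the needle tip (268,300) runs straight into the red mark (268,288). Handing in.

```bash
python3 -c "
from cell import env
print(env.job_done())"
```

```text
the job is handed in; nothing more can be done
None
```

The gauge is on the tube over the blue tape, still gripped, with the needle on the red mark. I handed the job in at about 13.5 s.

- **Gauge:** I took the middle-sized one, 154 mm tall; the others measure about 217 and 114 mm.
- **Grip:** I gripped the stem across its 22 mm sides, not across own y as the text advises. The arm here can only turn about the tool's own axis, so the gauge had to pivot between the pads as I rocked it.
- **Needle:** The red mark measured 0.303 rad. The final lean is 0.297 to 0.301 rad by two measures, and the last scene picture shows the needle tip running into the mark.
- **Seating:** The stem top is 171.2 mm from the tube axis (171.3 mm when both legs are down). The gauge presses on the tube with about 12 N and sits about 1 mm off the tape's centre. Nothing drifted over a hold of about 1.3 s.

**Disagreements:** While rocking, the stem slid about 7 mm sideways between the pads; the grip held and the opening stayed at 22 mm. The top and wrist cameras placed the tube axis about 1 mm apart sideways. My automatic fit of the dial outline failed, so the mark angle comes from points I picked by hand. I did not measure the bystanders again, but nothing touched them in the pictures or the force readings.

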